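# Feed one sample-jar cap from the plunger dispenser

### The arm

A 6-joint arm with a two-finger parallel gripper is mounted at the origin on the work surface. World frame = base frame: x ahead of the robot, y to its left, z up, the work surface at z = 0. Lengths are in m, angles in rad, forces in N, time in s.
With the tool pointing down it reaches from about 0.3 to 0.875 m from the base axis. Payload 6.4 kg.
Tool frame: the origin (TCP) lies on the mounting face of the last link; the fingertips stand 173 mm ahead of it and the grasp point (between the pads) lies 155 mm ahead of it (ctrl.tip_reach is the distance from the TCP to the fingertips, in m); z points along the fingers, y is the line along which they close (so a half turn about z gives the same grasp; the last joint's range is limited). The gripper opens to 85 mm and grips with 20 to 120 N. Pads are 22 mm wide; open, the fingers measure 114 mm over their backs; the gripper's body (76 mm by 85 mm) begins 54 mm behind the grasp point. The pads swing forward as they close: fully open they stand 13 mm farther back than shut.
Start: joints at [-1.486, 0.181, 1.607, -0, 1.354, -0.206], TCP at [0.165, -0.551, 0.405] pointing down, gripper open.
Joint ranges: [-2.99, 2.99], [-0.89, 2.07], [0.3, 2.58], [-1.14, 4.28], [0, 2.63], [-3.12, 3.12]. Speed limits (rad/s): [2.57, 2.57, 3.01, 3.14, 3.14, 3.14].

### API

Orientations are given as a unit quaternion [w, x, y, z].
In Python, from bench import ctrl gives the robot as it stands.
- The arm moves only by the shell command python3 -m pendant 'ROWS'. ROWS is JSON, a list that holds one entry, the list of rows, each a list of 7 numbers: the opening, from 0 (shut) to 1 (fully open), then the shift along the tool's x, y, z in mm, then the turn, a rotation vector about the tool's x, y, z in rad. A call has 1 to 5 rows; each row is the pose to reach, as a shift and turn from the pose commanded when the call began, along the tool's axes at that moment; what a row does not reach only later rows make up. A row lasts 1/12 s, in which the tool goes at most 41.7 mm and 7.16 degrees, less where a joint would pass 70% of its speed; a pose out of reach is approached as far as the arm can. A call with a gripper value outside its range is refused whole. The fingers move at their own pace and stop on an object; the grip force is fixed at half the most. Time passes only in rows, so rows that repeat a pose let the fingers close. It gives the time, the measured TCP pose, the force, the opening and the grip force at its end, in the units of the state.
- ctrl.get_obs(): the state, without advancing time (a new reading comes with each control period).
- ctrl.camera(name): name is "scene" or "top" or "wrist"; returns the picture (400x640x3 uint8, red, green, blue); there is no depth.
- ctrl.camera_params(name): a dict with "mtx" (3x3 intrinsics, pixels), "distortion" ([k1, k2, p1, p2, k3] as OpenCV has them; the pictures are not rectified), "world_from_camera" (4x4, takes a point from camera to world coordinates); the wrist camera has in their place "tool_from_camera" (4x4, takes a point from camera to tool coordinates, whose origin is the TCP and whose axes are the flange's). Camera axes: x right, y down, z forward; pixel columns grow to the right and rows downward; lengths in m; the calibration is good to about 2 mm. A picture is of the moment at which its call begins: read the wrist's pose just before it. camera_params takes no time and is no camera call.
- ctrl.hand_in(): hands the job in; it is judged then, once.
Trained networks look in the newest picture that a camera, given by its name, has taken for a name from the list of things; names that differ only in an ending like _2 or _b are one class to them, and where a whole thing is asked for, a point or a joint stands for the part that bears it (a point fixed in the world has none). Each returns a list of dicts, best first, with "confidence" (0 to 1); they miss things now and then, are a little off and sometimes report something else, mostly with a low value. They report only what shows in the picture. A call takes as long as a camera call. They do not tell look-alikes from the thing itself.
- ctrl.boxes_of(camera, name): "point" ([column, row] as shares, 0 to 1, of the picture: columns of its width, rows of its height, amid what is visible of it).
The state is a dict: "time_s": time; "q": joint angles; "dq": joint speeds; "joint_efforts": joint torques, N m; "eef_pos": TCP position; "eef_rot": TCP orientation; "wrist_force": force on the tool from outside, world axes, zero at the start; "torque": the same for the moment, N m; "opening": opening from 0.0 (shut) to 1.0 (fully open); "grasp_force": force on a finger pad.
Only numpy, scipy, OpenCV 4.12 (cv2) and the standard library are available. Lean on these libraries where they do the work, as an engineer would, in place of code of your own. Each camera call takes 0.05 s, during which the arm holds its last target. There are 200 camera calls.

### The job

Press the dispenser's blue plunger all the way down once, so that it ejects a single red jar cap onto the bench, and let the plunger come back up. Then push the ejected cap aside along the bench until it lies wholly on the round blue mat. Never lift the cap, leave the other caps in the dispenser, and do not disturb the bottle, the beaker or the knobbed lid.

Things in the scene. Friction and masses are not known exactly. Their poses are not given: they have to be found in the camera images.
- dispenser: Fixed cap dispenser on the bench, 137 long (x) x 55 wide (y) mm. Origin on the bench under the centre of its clear square magazine (52 x 52, 42 high, walls 3, open top and open bottom, holding a stack of three caps). +x points to the white housing behind (reaches x = +110 mm, 36 high); the outlet slot (16 high) is in the front, -x, wall at x = -26 mm (corner posts to -30). The whole dispenser is below 70 mm high.
- plunger (a joint): Plunger travel, 0 = up, 0.028 m = fully down. A spring returns it: about 2 N at the start, 5 N at the bottom, plus a damping drag of 15 N per m/s. It drives a steel ejector blade (10 high, 30 wide) 2.5 mm forward, along the dispenser's -x, for each mm of travel; a full press pushes the lowest cap out so that its centre ends at about x = -69 mm in the dispenser's frame (further if pressed fast). The blade draws back as the plunger rises and the next cap drops down.
- plunger_top (a point): Centre of the top of the blue round plunger head (32 diameter, 8 thick), which stands on a steel stem at x = +75 mm of the dispenser; 68 mm above the bench when up, 40 mm when down. It moves with the plunger.
- outlet (a point): Point on the bench 70 mm in front (-x) of the dispenser's origin, about where the ejected cap's centre comes to rest.
- cap_1: Lowest red cap of the stack, the one to be ejected: a solid flat disc 44 diameter, 12 high, 16 to 28 g, red with an orange disc on its top face. Origin at the centre of its underside, z up.
- cap_2: Second red cap, same size, starts lying on cap_1 (underside 12 mm up); drops to the bench inside the magazine after the press.
- cap_3: Third red cap, same size, on top of cap_2 (underside 24 mm up at the start, 12 mm after the press).
- mat_blue: Round blue printed mat, 100 diameter, 0.6 mm thick and with no edge to catch on (contact is with the bench itself). The target. Origin at its centre. It lies 105 to 155 mm to the left or the right of the outlet.
- mat_yellow: Round yellow mat, same size, on the other side of the outlet. Not the target.
- sample_bottle: Bystander: amber bottle, 48 diameter, 95 high, standing beside the housing. Origin at the centre of its underside.
- beaker: Bystander: glass beaker, 56 diameter, 70 high, standing on the other side of the housing. Origin at the centre of its underside.
- bath_lid: Bystander: grey round lid, 68 diameter, 7 thick, with a red knob (20 diameter, top 38 mm above the bench), lying about 190 mm in front of the dispenser's origin, towards the robot. Origin at the centre of its underside.
Mind the look-alikes: they are no part of the job. Leave any green or yellow look-alike of the cap_3 alone.

How it is judged:
On the way, in this order (a step that is already met when the one before it is completed fails the run):
1. the plunger is pressed fully down (beyond 24 of its 28 mm) and the lowest cap is out in front of the dispenser (value of joint plunger above 0.024 m and x of cap_1 in the frame of dispenser below -0.052 m), for 0.05 s.
2. the plunger is let back up (value of joint plunger below 0.003 m), for 0.1 s.
3. the ejected cap lies wholly on the blue mat (horizontal distance between cap_1 and mat_blue below 0.028 m and angle between cap_1's own z axis and vertical below 0.1 rad and height (world z) of cap_1 below 0.004 m), for 0.2 s.
At the end, for the whole second after the job is handed in: The ejected cap lies flat and still on the bench with its centre within 28 mm of the blue mat's centre (so wholly on it); the plunger is up (within 3 mm); the other two caps lie stacked at the bottom of the magazine; bottle, beaker and knobbed lid stand within 10 mm of where they were (all of step 3 and linear speed of cap_1 below 0.01 m/s and value of joint plunger below 0.003 m and horizontal distance between each of cap_2, cap_3 and dispenser below 0.008 m and height (world z) of cap_2 below 0.004 m and height (world z) of cap_3 below 0.016 m and distance of each of sample_bottle, beaker, bath_lid from where it was at the start of the episode below 0.01 m and angle between each of sample_bottle, beaker, bath_lid's own z axis and vertical below 0.1 rad); the robot touches nothing.
It fails at once if the ejected cap is lifted (its underside centre over 10 mm above the bench) (height (world z) of cap_1 above 0.01 m).
It fails at once if a second cap is pushed out (the plunger pressed more than once) (x of cap_2 in the frame of dispenser below -0.012 m).
It fails at once if a cap is taken out of the top of the magazine (height (world z) of cap_2 above 0.02 m or height (world z) of cap_3 above 0.032 m).
It fails at once if a bystander is moved over 15 mm, tipped or lifted (distance of any of sample_bottle, beaker, bath_lid from where it was at the start of the episode above 0.015 m or angle between any of sample_bottle, beaker, bath_lid's own z axis and vertical above 0.25 rad).
It also fails if it takes over 54 s, if anything falls off the work surface, if the arm or the gripper's body presses on something with over 40 N, if the wrist force passes 120 N, or if a joint passes its speed limit or range.

## Working session

There is one attempt and no reset: what is moved stays moved. The work goes in short steps, Python scripts to look and compute and a shell command to move; the robot and the scene stay as the last step left them, time stands still between calls to the robot, and variables do not carry over. Pictures are saved under pics/ and viewed, at most 10 in all, crops included, and the job is handed in when it is done.

```bash
mkdir -p pics
cat > h.py <<'E'
import numpy as np, cv2
from bench import ctrl
from scipy.spatial.transform import Rotation as R
def quat(q): return R.from_quat([q[1],q[2],q[3],q[0]])
def pose():
    o=ctrl.get_obs(); T=np.eye(4); T[:3,:3]=quat(o['eef_rot']).as_matrix(); T[:3,3]=o['eef_pos']; return T
def W(cam):
    p=ctrl.camera_params(cam)
    return p, (pose()@np.array(p['tool_from_camera']) if cam=='wrist' else np.array(p['world_from_camera']))
def px2w(cam,uv,z):
    p,T=W(cam); n=cv2.undistortPoints(np.array([[uv]],float),np.array(p['mtx']),np.array(p['distortion']))[0,0]
    d=T[:3,:3]@np.array([n[0],n[1],1]); return T[:3,3]+d*(z-T[2,3])/d[2]
def w2px(cam,P):
    p,T=W(cam); Ti=np.linalg.inv(T); r=cv2.Rodrigues(Ti[:3,:3])[0]
    return cv2.projectPoints(np.array(P,float).reshape(-1,1,3),r,Ti[:3,3],np.array(p['mtx']),np.array(p['distortion']))[0][:,0]
def shot(cam,fn):
    im=np.array(ctrl.camera(cam)); cv2.imwrite('pics/'+fn,im[:,:,::-1]); return im
def totool(dw): # world shift (m) -> tool shift mm
    return (pose()[:3,:3].T@np.array(dw)*1000).round(1)
E
python3 - <<'E'
from h import *
np.set_printoptions(precision=4,suppress=True)
shot('top','top0.png'); shot('scene','scene0.png')
H=dict(dispenser=.03,plunger_top=.068,cap_3=.036,mat_blue=0,mat_yellow=0,sample_bottle=.05,beaker=.05,bath_lid=.007)
for c in('top','scene'):
  print(c,W(c)[1][:3,3])
  for n,z in H.items():
    for d in ctrl.boxes_of(c,n)[:3]:
      uv=np.array(d['point'])*[640,400]; print(n,round(d['confidence'],2),uv.round(),px2w(c,uv,z)[:2])
print(pose())
E
```

```text
top [0.3771 0.0362 0.9651]
dispenser 0.59 [329. 156.] [0.6817 0.0492]
plunger_top 0.5 [329. 144.] [0.6936 0.051 ]
cap_3 0.96 [366. 184.] [ 0.632  -0.0253]
cap_3 0.88 [323. 189.] [0.6149 0.0526]
cap_3 0.79 [372. 136.] [ 0.7288 -0.0305]
mat_blue 0.79 [378. 248.] [ 0.5196 -0.0618]
mat_yellow 0.88 [249. 222.] [0.546  0.1876]
sample_bottle 0.64 [427. 147.] [ 0.7109 -0.1334]
beaker 0.82 [233. 113.] [0.742  0.2387]
bath_lid 0.83 [314. 286.] [0.4371 0.0523]
scene [ 0.9159 -0.3538  0.8295]
dispenser 0.59 [357. 227.] [0.673  0.0446]
plunger_top 0.8 [369. 220.] [0.6922 0.0541]
cap_3 0.87 [321. 250.] [ 0.6515 -0.0422]
cap_3 0.65 [358. 281.] [ 0.7448 -0.0497]
cap_3 0.53 [398. 197.] [0.6985 0.1533]
mat_blue 0.63 [270. 226.] [ 0.5198 -0.0524]
mat_blue 0.45 [358. 225.] [0.6628 0.0648]
mat_yellow 0.77 [348. 164.] [0.5466 0.1796]
mat_yellow 0.71 [370. 223.] [0.6786 0.0837]
sample_bottle 0.88 [316. 305.] [ 0.7172 -0.1384]
sample_bottle 0.44 [272. 173.] [0.4581 0.0281]
beaker 0.74 [437. 181.] [0.7431 0.2307]
bath_lid 0.74 [273. 172.] [0.4336 0.0519]
[[ 0.958   0.2867  0.      0.1649]
 [ 0.2867 -0.958   0.     -0.5509]
 [ 0.     -0.     -1.      0.4047]
 [ 0.      0.      0.      1.    ]]
```

View pics/top0.png

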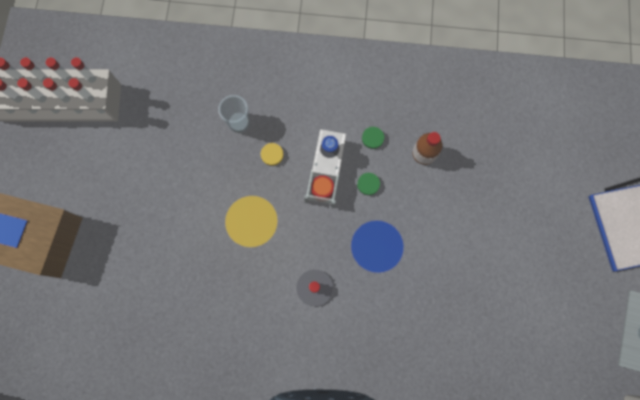

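View pics/scene0.png

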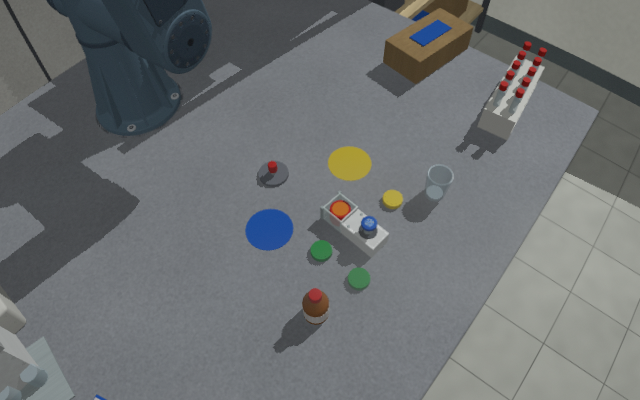

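Top view: magazine with the orange cap at about (322,187), plunger (330,144), blue mat (377,247), lid (315,287). Green and yellow look-alike caps lie beside the dispenser. Next I refine by colour.

```bash
cat >> h.py <<'E'
def blob(im,lo,hi,uv,r):
    h=cv2.cvtColor(im,cv2.COLOR_RGB2HSV); m=cv2.inRange(h,np.array(lo),np.array(hi))
    k=np.zeros_like(m); cv2.circle(k,tuple(int(round(x)) for x in uv),r,255,-1); m&=k
    v,u=np.nonzero(m); return np.array([u.mean(),v.mean()]) if len(u) else None,len(u)
E
python3 - <<'E'
from h import *
np.set_printoptions(precision=4,suppress=True)
for c,g in(('top',dict(o=(322,187),p=(330,144),m=(377,247))),('scene',dict(o=(341,209),p=(369,222),m=(270,229)))):
  im=cv2.imread(f'pics/{c}0.png')[:,:,::-1].copy()
  for k,(lo,hi,r,z) in dict(o=((5,150,120),(18,255,255),18,.036),p=((100,110,60),(125,255,255),14,.066),m=((105,150,60),(125,255,255),34,0)).items():
    b,n=blob(im,lo,hi,g[k],r); print(c,k,b,n,px2w(c,b,z)[:2])
a=cv2.imread('pics/top0.png')[110:220,270:410]; b=cv2.imread('pics/scene0.png')[180:290,290:430]
cv2.imwrite('pics/crop.png',cv2.resize(np.vstack([a,b]),None,fx=2.7,fy=2.7,interpolation=cv2.INTER_CUBIC)[:600])
E
```

```text
top o [322.0893 185.75  ] 280 [0.6209 0.0556]
top p [329.4713 144.0955] 157 [0.6934 0.0492]
top m [376.9292 246.0965] 1906 [ 0.5231 -0.0588]
scene o [339.9412 208.25  ] 204 [0.6203 0.0556]
scene p [368.5669 223.414 ] 157 [0.6957 0.0475]
scene m [268.865  229.2653] 1519 [ 0.524  -0.0595]
```

View pics/crop.png

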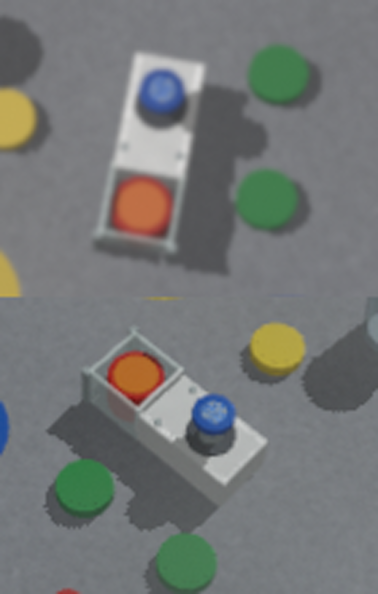

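```bash
python3 -m pendant '[[[0,34,-21,0,0,0,0],[0,68,-42,0,0,0,0],[0,102,-63,0,0,0,0],[0,136,-84,0,0,0,0],[0,170,-105,0,0,0,0]]]'
python3 -m pendant '[[[0,34,-21,0,0,0,0],[0,68,-42,0,0,0,0],[0,102,-63,0,0,0,0],[0,136,-84,0,0,0,0],[0,170,-105,0,0,0,0]]]'
python3 -m pendant '[[[0,34,-21,0,0,0,0],[0,68,-42,0,0,0,0],[0,102,-63,0,0,0,0],[0,136,-84,0,0,0,0],[0,170,-105,0,0,0,0]]]'
python3 -m pendant '[[[0,34,-21,0,0,0,-0.12],[0,68,-42,0,0,0,-0.24],[0,102,-63,0,0,0,-0.36],[0,136,-84,0,0,0,-0.48],[0,170,-105,0,0,0,-0.53]]]'
python3 -m pendant '[[[0,0,0,0,0,0,-0.12],[0,0,0,0,0,0,-0.24],[0,0,0,0,0,0,-0.36],[0,0,0,0,0,0,-0.48],[0,0,0,0,0,0,-0.53]]]'
python3 -c "
from h import *
T=pose();print(T,ctrl.tip_reach);print(totool(np.array([.695,.048,.078+.173])-T[:3,3]))"
```

```text
time_s: 1.32
eef_pos: [0.2984, -0.4, 0.4048]
eef_rot: [0.0, 0.989, 0.145, 0.0]
wrist_force: [0.0, -0.8, -0.6]
opening: 0.302
grasp_force: 0.0
time_s: 1.73
eef_pos: [0.4313, -0.2505, 0.4051]
eef_rot: [0.0, 0.989, 0.145, 0.0]
wrist_force: [0.7, -1.1, 0.0]
opening: -0.003
grasp_force: 0.0
time_s: 2.15
eef_pos: [0.5642, -0.101, 0.4049]
eef_rot: [0.0, 0.989, 0.145, 0.0]
wrist_force: [0.5, -0.9, 0.1]
opening: 0.004
grasp_force: 0.0
time_s: 2.57
eef_pos: [0.6969, 0.0483, 0.4046]
eef_rot: [0.0, 0.916, 0.402, 0.0]
wrist_force: [0.2, -0.6, 0.6]
opening: -0.001
grasp_force: 0.0
time_s: 2.98
eef_pos: [0.696, 0.0467, 0.4043]
eef_rot: [-0.0, 0.778, 0.628, -0.0]
wrist_force: [-0.6, -0.1, -0.3]
opening: -0.003
grasp_force: 0.0
[[ 2.11844669e-01  9.77303215e-01 -5.11667864e-04  6.95992383e-01]
 [ 9.77303348e-01 -2.11844664e-01  6.48800069e-05  4.67276243e-02]
 [-4.49866672e-05 -5.13799200e-04 -9.99999867e-01  4.04346071e-01]
 [ 0.00000000e+00  0.00000000e+00  0.00000000e+00  1.00000000e+00]] 0.1734
[  1.   -1.2 153.3]
```

```bash
python3 -m pendant '[[[0,1,-1,35,0,0,0],[0,1,-1,70,0,0,0],[0,1,-1,105,0,0,0],[0,1,-1,135,0,0,0],[0,1,-1,150,0,0,0]]]'
python3 -m pendant '[[[0,0,0,5,0,0,0],[0,0,0,9,0,0,0],[0,0,0,13,0,0,0],[0,0,0,16,0,0,0],[0,0,0,19,0,0,0]]]'
python3 -c "
from h import *
print(pose()[:3,3]-[0,0,.1734]); shot('top','t1.png')
im=shot('scene','s1.png'); cv2.imwrite('pics/s1c.png',cv2.resize(im[130:290,260:460],None,fx=2.5,fy=2.5))"
```

```text
time_s: 3.4
eef_pos: [0.6934, 0.0478, 0.2496]
eef_rot: [-0.002, 0.78, 0.625, -0.002]
wrist_force: [-0.3, 0.4, -0.9]
opening: -0.001
grasp_force: 0.0
time_s: 3.82
eef_pos: [0.6962, 0.0476, 0.2382]
eef_rot: [0.001, 0.78, 0.625, 0.001]
wrist_force: [-0.2, -0.2, 4.7]
opening: 0.001
grasp_force: 2.3
[0.69618401 0.04757876 0.06475592]
```

View pics/s1c.png

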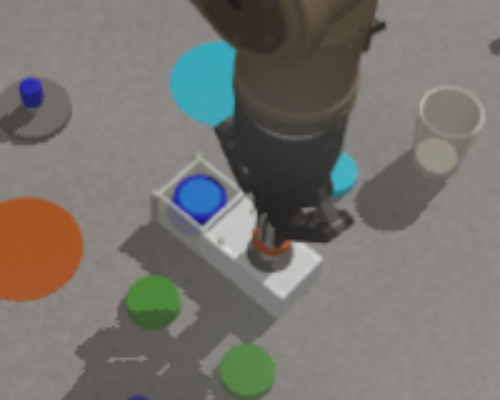

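The picture (red and blue swapped) shows the fingers pressing on the plunger head with the cap still in the magazine. I keep pressing slowly.

```bash
python3 -m pendant '[[[0,0,0,3,0,0,0],[0,0,0,6,0,0,0],[0,0,0,9,0,0,0],[0,0,0,12,0,0,0],[0,0,0,15,0,0,0]]]'
python3 -m pendant '[[[0,0,0,2,0,0,0],[0,0,0,4,0,0,0],[0,0,0,6,0,0,0],[0,0,0,7,0,0,0],[0,0,0,7,0,0,0]]]'
python3 -c "
from h import *
print(pose()[2,3]-.1734)"
```

```text
time_s: 4.33
eef_pos: [0.6961, 0.0476, 0.2225]
eef_rot: [0.001, 0.78, 0.625, 0.001]
wrist_force: [2.0, -0.7, 6.0]
opening: -0.002
grasp_force: 2.7
time_s: 4.75
eef_pos: [0.6961, 0.0475, 0.2153]
eef_rot: [0.001, 0.78, 0.625, 0.001]
wrist_force: [1.8, 0.4, 4.7]
opening: -0.001
grasp_force: 2.3
0.04190401488105586
```

```bash
python3 -m pendant '[[[0,0,0,1,0,0,0],[0,0,0,2,0,0,0],[0,0,0,2.5,0,0,0],[0,0,0,2.5,0,0,0],[0,0,0,2.5,0,0,0]]]'
python3 -c "
from h import *
print(pose()[2,3]-.1734)
im=shot('top','t2.png'); b,n=blob(im,(5,150,120),(18,255,255),w2px('top',[.551,.0625,.012])[0],22); print(b,n); n and print(px2w('top',b,.012))"
```

```text
time_s: 5.17
eef_pos: [0.6962, 0.0475, 0.2134]
eef_rot: [0.001, 0.78, 0.625, 0.001]
wrist_force: [-0.5, -0.1, 9.5]
opening: -0.001
grasp_force: 4.2
0.0400467854155071
None 0
```

Plunger bottomed: tip at 40 mm and force rising. Now I raise.

```bash
python3 -m pendant '[[[0,0,0,-5,0,0,0],[0,0,0,-10,0,0,0],[0,0,0,-16,0,0,0],[0,0,0,-23,0,0,0],[0,0,0,-31,0,0,0]]]'
python3 -m pendant '[[[0,0,0,-15,0,0,0],[0,0,0,-30,0,0,0],[0,0,0,-50,0,0,0],[0,0,0,-70,0,0,0],[0,0,0,-70,0,0,0]]]'
python3 - <<'E'
from h import *
for c in('top','scene'):
    im=shot(c,c+'3.png'); g=w2px(c,[.551,.0625,.012])[0]
    b,n=blob(im,(5,150,120),(18,255,255),g,22); print(c,g,b,n)
    if n: print(px2w(c,b,.012))
E
```

```text
time_s: 5.63
eef_pos: [0.6945, 0.0478, 0.2419]
eef_rot: [-0.001, 0.78, 0.625, -0.001]
wrist_force: [1.0, -0.0, -0.7]
opening: -0.004
grasp_force: 0.0
time_s: 6.05
eef_pos: [0.6967, 0.0476, 0.319]
eef_rot: [0.003, 0.78, 0.625, 0.003]
wrist_force: [0.8, 0.0, 0.4]
opening: -0.003
grasp_force: 0.0
top [314.71964551 224.30358917] None 0
scene [316.21825348 194.99893156] [316.96808511 196.10638298] 188
[0.55407923 0.06130437 0.012     ]
```

View pics/scene3.png

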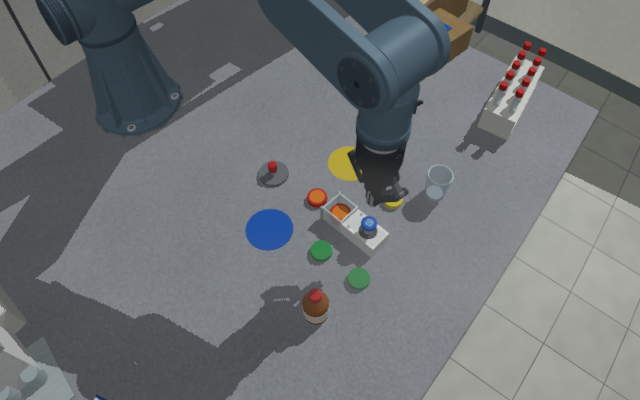

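Scene view: the ejected cap is at (317,197), about (0.554, 0.061). The plunger is up again and the remaining caps sit in the magazine. Next I position behind the cap with a small finger gap, so the fingers form a V for pushing.

```bash
python3 -m pendant '[[[0.21,8,-36,0,0,0,0],[0.21,16,-73,0,0,0,0],[0.21,24,-109,0,0,0,0],[0.21,32,-145,0,0,0,0],[0.21,32,-145,0,0,0,0]]]'
python3 -m pendant '[[[0.21,0,0,30,0,0,0],[0.21,0,0,60,0,0,0],[0.21,0,0,85,0,0,0],[0.21,0,0,105,0,0,0],[0.21,0,0,105,0,0,0]]]'
python3 - <<'E'
from h import *
T=pose(); print(T.round(4))
tgt=np.array([.554,.0613,0])+.05*T[:3,0]-.003*T[:3,1]; tgt[2]=T[2,3]; print(totool(tgt-T[:3,3]))
im=shot('scene','scene4.png'); 
b,n=blob(im,(5,150,120),(18,255,255),w2px('scene',[.551,.0625,.012])[0],22); print(b,n,n and px2w('scene',b,.012))
x=cv2.resize(im[120:280,220:420],None,fx=2.5,fy=2.5,interpolation=cv2.INTER_CUBIC)
y=cv2.resize(shot('wrist','w4.png'),None,fx=.6,fy=.6)
z=np.zeros((400,884-500+0,3),np.uint8)[:, :300]
cv2.imwrite('pics/c4.png',np.ascontiguousarray(np.vstack([x,np.pad(cv2.resize(y,(320,200)),((0,0),(90,90),(0,0)))])[:,:,::-1]))
E
```

```text
time_s: 6.57
eef_pos: [0.554, 0.1133, 0.3088]
eef_rot: [-0.004, 0.78, 0.626, -0.004]
wrist_force: [0.2, 0.5, -0.6]
opening: 0.21
grasp_force: 0.0
time_s: 6.98
eef_pos: [0.5578, 0.1104, 0.2018]
eef_rot: [-0.003, 0.78, 0.625, -0.004]
wrist_force: [-1.4, -0.1, 0.0]
opening: 0.208
grasp_force: 0.0
[[ 2.183e-01  9.758e-01 -1.020e-02  5.578e-01]
 [ 9.759e-01 -2.183e-01  1.000e-04  1.104e-01]
 [-2.100e-03 -1.000e-02 -9.999e-01  2.018e-01]
 [ 0.000e+00  0.000e+00  0.000e+00  1.000e+00]]
[ 1.2  4.  -0. ]
[317.01694915 196.24858757] 177 [0.55439487 0.06108725 0.012     ]
```

View pics/c4.png

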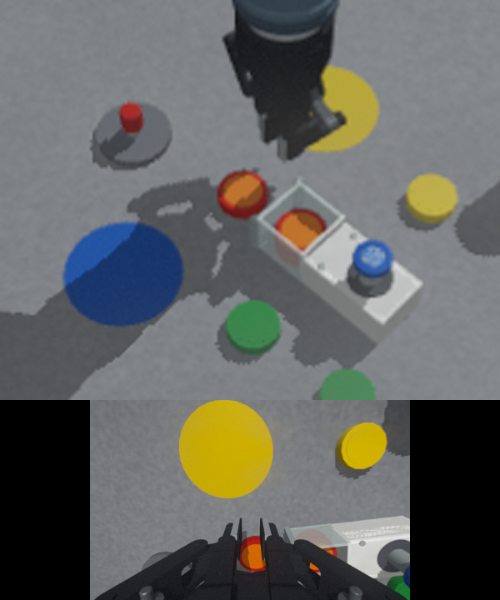

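```bash
python3 -m pendant '[[[0.21,0,0,10,0,0,0],[0.21,0,0,18,0,0,0],[0.21,0,0,20,0,0,0],[0.21,0,0,20,0,0,0],[0.21,0,0,20,0,0,0]]]'
python3 -m pendant '[[[0.21,0,0,1,0,0,0],[0.21,0,0,2,0,0,0],[0.21,0,0,3,0,0,0],[0.21,0,0,4,0,0,0],[0.21,0,0,4,0,0,0]]]'
```

```text
time_s: 7.5
eef_pos: [0.5607, 0.1105, 0.1874]
eef_rot: [0.0, 0.78, 0.625, 0.0]
wrist_force: [-0.5, 0.3, 0.4]
opening: 0.211
grasp_force: 0.0
time_s: 7.92
eef_pos: [0.5606, 0.1105, 0.1831]
eef_rot: [-0.0, 0.78, 0.625, -0.0]
wrist_force: [1.3, 0.1, -1.0]
opening: 0.202
grasp_force: 0.0
```

```bash
python3 -m pendant '[[[0.21,0,0,1,0,0,0],[0.21,0,0,2,0,0,0],[0.21,0,0,4,0,0,0],[0.21,0,0,6,0,0,0],[0.21,0,0,6,0,0,0]]]'
```

```text
time_s: 8.33
eef_pos: [0.5604, 0.1105, 0.1766]
eef_rot: [-0.0, 0.78, 0.625, -0.0]
wrist_force: [0.6, 0.2, -0.4]
opening: 0.21
grasp_force: 0.0
```

```bash
python3 -m pendant '[[[0.21,-5,0,0,0,0,0],[0.21,-10,0,0,0,0,0],[0.21,-14,0,0,0,0,0],[0.21,-18,0,0,0,0,0],[0.21,-22,0,0,0,0,0]]]'
python3 -m pendant '[[[0.21,-5,0,0,0,0,0],[0.21,-10,0,0,0,0,0],[0.21,-15,0,0,0,0,0],[0.21,-20,0,0,0,0,0],[0.21,-25,0,0,0,0,0]]]'
python3 - <<'E'
from h import *
print(pose()[:3,3])
for c in('top','scene'):
    im=shot(c,c+'5.png')
    b,n=blob(im,(5,150,120),(18,255,255),w2px(c,[.549,.036,.012])[0],18); print(c,b,n,n and px2w(c,b,.012))
cv2.imwrite('pics/c5.png',cv2.resize(im[140:260,230:410],None,fx=3,fy=3)[:,:,::-1])
E
```

```text
time_s: 8.75
eef_pos: [0.5558, 0.0884, 0.1773]
eef_rot: [0.0, 0.781, 0.625, 0.0]
wrist_force: [-0.5, 1.1, -0.5]
opening: 0.216
grasp_force: 0.0
time_s: 9.17
eef_pos: [0.5503, 0.0641, 0.1772]
eef_rot: [0.0, 0.78, 0.625, 0.0]
wrist_force: [-0.1, -0.9, 0.0]
opening: 0.209
grasp_force: 0.1
[0.55027619 0.06413672 0.17722701]
top [329.4        230.43333333] 90 [0.54207616 0.03380412 0.012     ]
scene [304.50828729 202.41436464] 181 [0.54379502 0.03222301 0.012     ]
```

View pics/c5.png

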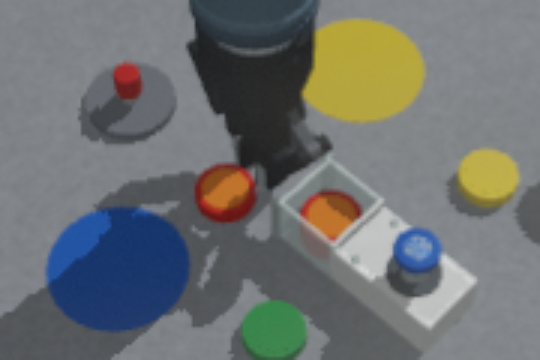

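The cap, at about (228,193) in the crop, sits centred in the V. Remaining push is about 93 mm along tool −x.

```bash
python3 -m pendant '[[[0.21,-5,0,0,0,0,0],[0.21,-11,0,0,0,0,0],[0.21,-17,0,0,0,0,0],[0.21,-23,0,0,0,0,0],[0.21,-29,0,0,0,0,0]]]'
python3 -m pendant '[[[0.21,-6,0,0,0,0,0],[0.21,-12,0,0,0,0,0],[0.21,-18,0,0,0,0,0],[0.21,-24,0,0,0,0,0],[0.21,-30,0,0,0,0,0]]]'
python3 - <<'E'
from h import *
T=pose();print(T[:3,3])
for c in('top','scene'):
    im=shot(c,c+'6.png')
    b,n=blob(im,(5,150,120),(18,255,255),w2px(c,[.531,-.026,.012])[0],20); 
    print(c,b,n)
    if n: P=px2w(c,b,.012); print(P,totool([.5237-P[0],-.059-P[1],0]))
E
```

```text
time_s: 9.68
eef_pos: [0.5439, 0.0357, 0.1772]
eef_rot: [-0.0, 0.78, 0.625, -0.0]
wrist_force: [0.2, -0.4, 0.4]
opening: 0.207
grasp_force: 0.1
time_s: 10.1
eef_pos: [0.5374, 0.0064, 0.1772]
eef_rot: [-0.0, 0.781, 0.625, -0.0]
wrist_force: [-0.1, 0.4, 0.1]
opening: 0.209
grasp_force: 0.1
[0.53735456 0.00643067 0.177197  ]
top [363.07692308 242.07692308] 104
[ 0.52631676 -0.03113753  0.012     ] [-27.8   3.5   0. ]
scene [281.86243386 217.2962963 ] 189
[ 0.53114671 -0.02559441  0.012     ] [-34.2   0.1   0. ]
```

Then decelerate to a stop, back away, lift and check.

```bash
python3 -m pendant '[[[0.21,-6,0,0,0,0,0],[0.21,-12,0,0,0,0,0],[0.21,-18,0,0,0,0,0],[0.21,-23,0,0,0,0,0],[0.21,-27,0,0,0,0,0]]]'
python3 -m pendant '[[[0.21,-2,0,0,0,0,0],[0.21,-4,0,0,0,0,0],[0.21,-5,0,0,0,0,0],[0.21,-5,0,0,0,0,0],[0.21,-5,0,0,0,0,0]]]'
python3 -m pendant '[[[0.21,8,0,0,0,0,0],[0.21,20,0,0,0,0,0],[0.21,30,0,-10,0,0,0],[0.21,30,0,-40,0,0,0],[0.21,30,0,-80,0,0,0]]]'
python3 -m pendant '[[[0.21,30,0,-25,0,0,0],[0.21,60,0,-50,0,0,0],[0.21,90,0,-75,0,0,0],[0.21,120,0,-90,0,0,0],[0.21,120,0,-90,0,0,0]]]'
python3 - <<'E'
from h import *
for c in('top','scene'):
    im=shot(c,c+'7.png')
    b,n=blob(im,(5,150,120),(18,255,255),w2px(c,[.5237,-.059,.012])[0],22); print(c,b,n,n and px2w(c,b,.012))
E
```

```text
time_s: 10.62
eef_pos: [0.5315, -0.0199, 0.1772]
eef_rot: [0.0, 0.781, 0.625, -0.0]
wrist_force: [0.0, 0.4, 0.4]
opening: 0.212
grasp_force: 0.1
time_s: 11.03
eef_pos: [0.5305, -0.0241, 0.1772]
eef_rot: [-0.0, 0.78, 0.625, -0.0]
wrist_force: [-1.1, 0.3, 0.4]
opening: 0.207
grasp_force: 0.0
time_s: 11.45
eef_pos: [0.5356, 0.0073, 0.2556]
eef_rot: [-0.003, 0.78, 0.626, -0.002]
wrist_force: [1.0, -0.2, -0.2]
opening: 0.212
grasp_force: 0.0
time_s: 11.87
eef_pos: [0.5646, 0.1279, 0.353]
eef_rot: [0.002, 0.779, 0.627, 0.004]
wrist_force: [0.4, -0.3, 0.4]
opening: 0.209
grasp_force: 0.0
top [373.792 245.232] 125 [ 0.52236463 -0.05160113  0.012     ]
scene [269.796875   224.93229167] 192 [ 0.52412408 -0.05498861  0.012     ]
```

View pics/scene7.png

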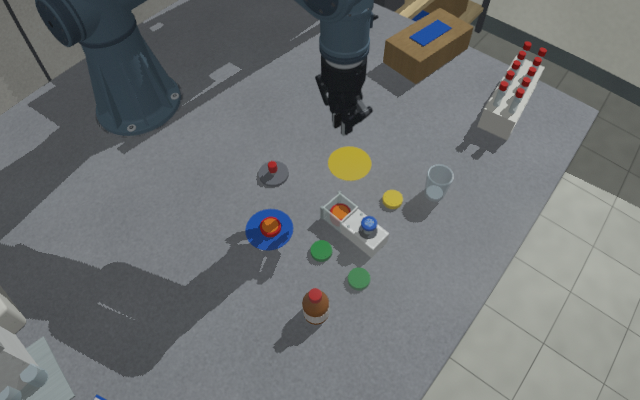

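The cap lies on the blue mat at (270,226), about 4 mm from its centre. Plunger up, two caps left in the magazine, bystanders where they were, robot clear. Handing in.

```bash
python3 -c "
from bench import ctrl
print(ctrl.hand_in())"
```

```text
the job is handed in; nothing more can be done
None
```

I pressed the plunger fully once and it came back up, pushed the ejected cap along the bench to about 4–8 mm from the blue mat's centre (limit 28 mm), left the other two caps in the dispenser and the bystanders where they were, and handed in; no verdict was returned.

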